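# Seat a bonsai box in the drilling jig and snap the toggle clamp shut

## Robot

A 7-joint arm with a two-finger parallel gripper is mounted at the origin on the work surface. World frame = base frame: x ahead of the robot, y to its left, z up, the work surface at z = 0. Lengths are in m, angles in rad, forces in N, time in s.
With the tool pointing down it reaches from about 0.4 to 0.85 m from the base axis. Payload 10.4 kg.
Tool frame: the origin (TCP) lies midway between the tips of the shut fingers; the grasp point (between the pads) lies 19 mm behind it (r.grasp_offset is the distance from the TCP to the grasp point, in m); z points along the fingers, y is the line along which they close (so a half turn about z gives the same grasp; the last joint's range is limited). The gripper opens to 87 mm and grips with 3 to 60 N. Pads are 19 mm wide; open, the fingers measure 117 mm over their backs; the gripper's body (75 mm by 190 mm) begins 51 mm behind the grasp point.
Start: joints at [1.252, 0.332, -0.065, 1.46, 0.022, 1.35, -0.088], TCP at [0.182, -0.598, 0.223] pointing down, gripper open.
Joint ranges: [-2.6, 2.6], [-0.5, 2.12], [-1.47, 1.34], [0.16, 2.42], [-1.27, 4.41], [0.06, 2.06], [-2.6, 2.6]. Speed limits (rad/s): [2.22, 2.22, 2.79, 2.79, 3.14, 3.14, 3.14].

## Interface

Orientations are given as a unit quaternion [x, y, z, w].
In Python, from bench import r gives the robot as it stands.
- The arm moves only by the tool drive_tool, never from a script. Its argument "moves" is a list that holds one entry, the list of rows, each a list of 7 numbers: the shift along the tool's x, y, z in m, then the turn, a rotation vector about the tool's x, y, z in rad, then the opening, from 0 (shut) to 1 (fully open). In form: [[[tx, ty, tz, ax, ay, az, jaw], ...]]. A call has 1 to 10 rows; each row shifts and turns the commanded pose from where the row before left it, along the tool's axes as they then stand; what a row does not reach is not made up. A row lasts 1/10 s, in which the tool goes at most 50 mm and 8.59 degrees, less where a joint would pass 70% of its speed; a pose out of reach is approached as far as the arm can. A call is refused whole if a number of a shift passes 0.05 or a number of a turn 0.15, either way. A call with a gripper value outside its range is refused whole. The fingers move at their own pace and stop on an object; "squeeze" is the grip in N (left out, the last holds). Time passes only in rows, so rows that do not move let the fingers close. It gives the time, the measured TCP pose, the force, the opening and the grip force at its end, in the units of the state.
- r.read_state(): the state, without advancing time (a new reading comes with each control period).
- r.camera(name): name is "side" or "top" or "wrist"; returns the picture (384x512x3 uint8, red, green, blue); there is no depth.
- r.camera_info(name): a dict with "mtx" (3x3 intrinsics, pixels), "rvec" (rotation vector, rad) and "tvec" (3), from world to camera coordinates, as OpenCV has them; the wrist camera has in their place "T_tool_cam" (4x4, takes a point from camera to tool coordinates, whose origin is the TCP and whose axes are the flange's). Camera axes: x right, y down, z forward; pixel columns grow to the right and rows downward; lengths in m; the calibration is good to about 2 mm. A picture is of the moment at which its call begins: read the wrist's pose just before it. camera_info takes no time and is no camera call.
- r.close_job(): hands the job in; it is judged then, once.
Trained networks look in the newest picture that a camera, given by its name, has taken for a name from the list of things; names that differ only in an ending like _2 or _b are one class to them, and where a whole thing is asked for, a point or a joint stands for the part that bears it (a point fixed in the world has none). Each returns a list of dicts, best first, with "conf" (0 to 1); they miss things now and then, are a little off and sometimes report something else, mostly with a low value. They report only what shows in the picture. A call takes as long as a camera call. They do not tell look-alikes from the thing itself.
- r.find_in(camera, query): "bbox" ([left, top, right, bottom] in pixels, round what is visible of it).
- r.place_of(camera, query): "at" ([column, row] in pixels: a listed point, or the origin of a listed thing).
The state is a dict: "time": time; "joint_positions": joint angles; "joint_vel": joint speeds; "joint_torque": joint torques, N m; "ee_pos": TCP position; "eef_rot": TCP orientation; "ft_force": force on the tool from outside, world axes, zero at the start; "torque": the same for the moment, N m; "width": finger opening in m; "grip_force": force on a finger pad.
Only numpy, scipy, OpenCV 4.12 (cv2) and the standard library are available. Lean on these libraries where they do the work, as an engineer would, in place of code of your own. Each camera call takes 0.05 s, during which the arm holds its last target. There are 200 camera calls.

## Task

Push the upturned cedar box along the jig until it sits fully home against the end stop, with the clamp still open; then push the red clamp lever over past centre so that it snaps fully shut and its rubber foot holds the box down. Work by pushing with the fingers only: lift nothing off the jig, and leave the pots, bottle, jar, cup and dibber where they stand. Finish with the hand clear.

Things in the scene. Friction and masses are not known exactly. Their poses are not given: they have to be found in the camera images.
- jig: Plywood drilling jig fixed to the table: board 230 x 270 x 12 mm (own x -145 to 85, y -100 to 170 mm). Origin: at table height under the middle of the box's home place. x: along the track to the end stop (roughly away from the robot); y: across it to the clamp; z up. Two rails along x, inner faces at y = +-69 mm, tops 32 mm above the table, x = -125 to 65 mm.
- stop_face (a point): Centre of the end stop's near face, at x = 60, y = 0 mm in the jig's frame, 33 mm above the table. The stop is a wooden bar across the track, 162 mm wide, its top 54 mm above the table.
- cedar_box: Loose upturned cedar bonsai box, 120 (x) x 130 (y) x 50 mm high, 0.35 to 0.7 kg, on the jig board between the rails (4 mm play a side), 32 to 66 mm short of the stop. Two battens 8 mm high run along y on top at x = +-50 mm. Origin: centre of its underside, 12 mm above the table; axes as the jig's. Home: flat on the stop, origin over the jig's. Slides at 2 to 8 N.
- clamp_lever (a joint): Angle (rad) of the red over-centre clamp lever about an axis along the jig's x. 0: open, leaning 0.9 rad from upright towards the jig's +y; 1.2: shut, leaning 0.3 rad from upright towards -y. A spring holds it at both ends (5 N square to its tip starts it, 8 to 12 N pushed level); dead centre is near 0.65, past which it snaps on to 1.2 by itself. It works the clamp arm.
- lever_pivot (a point): Pivot of the clamp lever: at x = 20, y = 125 mm in the jig's frame, 70 mm above the table, between steel cheeks (x = 2 to 38, y = 89 to 147 mm, up to 85 mm above the table).
- lever_tip (a point): Outer end of the red lever, 110 mm from the pivot: a 12 mm steel rod whose outer 65 mm is a round red grip 22 mm thick. Open, the tip is 138 mm above the table and 86 mm beyond the pivot in the jig's +y; upright, 180 mm above the table. The space on its +y side is free.
- clamp_foot: Round rubber foot, 22 mm across, on a sprung spindle on the clamp arm (origin: on the arm's end, 32 mm from the rubber face). Open, the arm stands raised up to 175 mm above the table at jig x = 8 to 32, y = 30 to 105 mm. Shut with the box home, the foot presses on the box top at jig x = 20, y = 30 mm with about 3.5 N.
- pots_blue: Stack of two blue glazed pots, 100 mm across, 120 mm high; loose, to be left alone. Origin: centre of its underside.
- pots_clay: Stack of three terracotta pots, 100 mm across, 155 mm high; loose, to be left alone. Origin: centre of its underside.
- pots_white: Stack of two white glazed pots, 100 mm across, 120 mm high; loose, to be left alone. Origin: centre of its underside.
- spray_bottle: Green plastic spray bottle with a white head, 74 mm across, 195 mm high; loose, to be left alone. Origin: centre of its underside.
- feed_jar: Closed jar with a yellow cap, 70 mm across, 100 mm high; loose, to be left alone. Origin: centre of its underside.
- label_mug: White ceramic cup, 76 mm across, 85 mm high; loose, to be left alone. Origin: centre of its underside.
- dibber: Lying wooden T-handled dibber with a steel point, 170 mm long, 24 mm thick; loose, to be left alone. Origin: on its axis at table height, x along the point.
Not all that is in view belongs to the job. Of the things shaped like the cedar_box, the wooden one is meant.

How it is judged:
By the outcome, as a careful person would: the job done as asked, in the order asked, and still so for the second after the job is handed in, with the robot touching nothing.
It also fails if it takes over 45 s, if anything falls off the work surface, if the arm or the gripper's body presses on something with over 40 N, if the wrist force passes 120 N, or if a joint passes its speed limit or range.

## Working session

There is one attempt and no reset: what is moved stays moved. The work goes in short steps, Python scripts to look and compute and a tool call to move; the robot and the scene stay as the last step left them, time stands still between calls to the robot, and variables do not carry over. Pictures are saved under pics/ and viewed, at most 10 in all, crops included, and the job is handed in when it is done.

Besides the shell and the picture viewer there is one more tool, called after "Call:" as name(argument=value, ...) on one line, values as JSON. drive_tool: Moves the arm, as the interface text tells. Its arguments: {"type":"object","properties":{"moves":{"type":"array"},"squeeze":{"type":"number"}},"required":["moves"]}

```bash
mkdir -p pics; cat > h.py <<'E'
import numpy as np,cv2
from bench import r
from scipy.spatial.transform import Rotation as R
def ray(cam,px):
    i=r.camera_info(cam);M=cv2.Rodrigues(np.array(i['rvec'],float))[0];t=np.array(i['tvec'],float).ravel()
    d=M.T@np.linalg.inv(np.array(i['mtx']))@np.array([px[0],px[1],1.]);return -M.T@t,d
def atz(cam,px,z):
    o,d=ray(cam,px);return (o+d*(z-o[2])/d[2]).round(4)
def proj(cam,P):
    i=r.camera_info(cam);return cv2.projectPoints(np.atleast_2d(np.array(P,float)),np.array(i['rvec'],float),np.array(i['tvec'],float),np.array(i['mtx']),None)[0].reshape(-1,2).round(1)
E
python3 - <<'E'
from h import *
a=r.camera('top');b=r.camera('side')
cv2.imwrite('pics/top.png',cv2.resize(a[:,:,::-1],(800,600)));cv2.imwrite('pics/side.png',cv2.resize(b[:,:,::-1],(800,600)))
Z=dict(stop_face=.033,cedar_box=.012,lever_pivot=.07,lever_tip=.138,jig=0,clamp_foot=.16,pots_blue=0,pots_clay=0,pots_white=0,spray_bottle=0,feed_jar=0,label_mug=0,dibber=0)
for c in('top','side'):
  for n,z in Z.items():
    for q in r.place_of(c,n)[:3]: print(c,n,np.round(q['at']),round(q['conf'],2),atz(c,q['at'],z))
s=r.read_state();print(s['time'],s['eef_rot'],s['ee_pos'])
E
```

```text
top stop_face [278. 166.] 0.72 [ 0.6307 -0.046   0.033 ]
top cedar_box [257. 130.] 0.83 [0.7865 0.0341 0.012 ]
top cedar_box [280. 195.] 0.79 [ 0.5195 -0.0536  0.012 ]
top cedar_box [308. 129.] 0.68 [ 0.7882 -0.1738  0.012 ]
top lever_pivot [242. 176.] 0.87 [0.5842 0.093  0.07  ]
top lever_tip [221. 172.] 0.42 [0.5817 0.1685 0.138 ]
top lever_tip [279. 168.] 0.38 [ 0.596  -0.0454  0.138 ]
top jig [278. 183.] 0.66 [ 0.5675 -0.0499  0.    ]
top clamp_foot [254. 171.] 0.48 [0.5807 0.0478 0.16  ]
top pots_blue [372. 204.] 0.8 [ 0.4816 -0.4195  0.    ]
top pots_clay [378. 180.] 0.59 [ 0.5808 -0.4475  0.    ]
top pots_white [372. 230.] 0.96 [ 0.3813 -0.416   0.    ]
top pots_white [165. 166.] 0.52 [0.6401 0.4033 0.    ]
top spray_bottle [141. 206.] 0.65 [0.4758 0.4909 0.    ]
top spray_bottle [361. 150.] 0.61 [ 0.7046 -0.3861  0.    ]
top feed_jar [139. 204.] 0.6 [0.4842 0.4971 0.    ]
top label_mug [174. 228.] 0.64 [0.3901 0.3579 0.    ]
top dibber [161. 164.] 0.78 [0.6479 0.4171 0.    ]
side stop_face [237. 196.] 0.85 [ 0.6174 -0.0425  0.033 ]
side cedar_box [187. 213.] 0.89 [0.7986 0.04
[... 256 characters left out ...]
t [261. 334.] 0.19 [0.4697 0.5484 0.07  ]
side lever_tip [234. 223.] 0.63 [0.5942 0.1895 0.138 ]
side jig [249. 205.] 0.69 [ 0.5706 -0.0289  0.    ]
side jig [211. 301.] 0.18 [0.6452 0.4098 0.    ]
side clamp_foot [243. 186.] 0.41 [0.5854 0.0323 0.16  ]
side pots_blue [278. 146.] 0.73 [ 0.4848 -0.4118  0.    ]
side pots_clay [256. 142.] 0.85 [ 0.585  -0.4313  0.    ]
side pots_white [302. 146.] 0.93 [ 0.3778 -0.4215  0.    ]
side spray_bottle [232. 144.] 0.93 [ 0.6903 -0.4044  0.    ]
side label_mug [289. 294.] 0.85 [0.397  0.3572 0.    ]
side dibber [210. 299.] 0.69 [0.6487 0.4049 0.    ]
1.4 [9.89087233e-01 1.47331072e-01 2.52481228e-06 3.75812221e-05] [ 0.18217566 -0.59786869  0.22258434]
```

```bash
python3 - <<'E'
import cv2
a=cv2.imread('pics/top.png');b=cv2.imread('pics/side.png')
# crops around native 200..340 x 110..230 
f=800/512
c=lambda im,x0,y0,x1,y1:cv2.resize(im[int(y0*f):int(y1*f),int(x0*f):int(x1*f)],(800,600),interpolation=cv2.INTER_CUBIC)
cv2.imwrite('pics/topc.png',c(a,195,110,335,215))
E
```

```text
(no output)
```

View pics/topc.png

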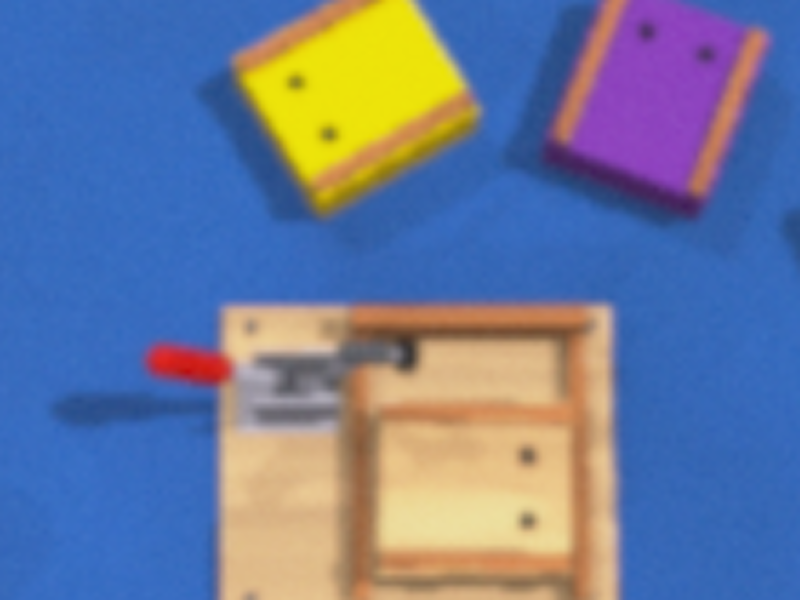

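View pics/side.png

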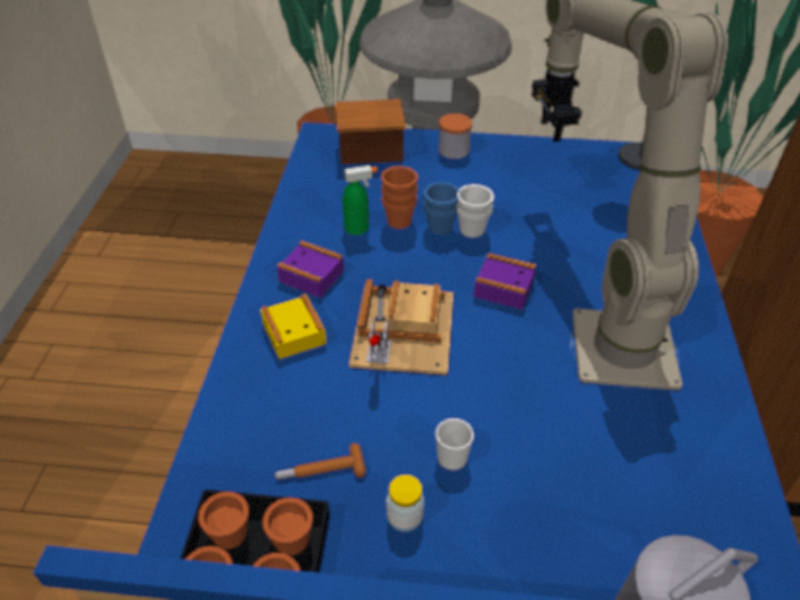

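The candidates in the top picture are yellow (257,130), purple (308,129) and wooden (280,195), plus a second purple one in the side picture at (323,182). Only the wooden one is bare cedar and sits between the jig's rails, and the enlarged crop confirms it. The clamp is open, with the red grip at (225,173) leaning to the left. Next I fit the jig pose.

```bash
python3 - <<'E'
from h import *
from scipy.optimize import least_squares
n=lambda u,v:(195+u*.175,110+v*.175)
obs=[('top',(85,170,12),n(220,305)),('top',(85,-100,12),n(612,303)),('top',(60,0,33),(278,166)),('side',(60,0,33),(237,196)),
('top',(20,125,70),(242,176)),('side',(20,125,70),(243,214)),('top',(20,211,138),(221,172)),('side',(20,211,138),(234,223)),
('side',(-145,170,12),(445*.64,373*.64)),('side',(85,170,12),(351*.64,367*.64))]
def W(p,P):
    c,s=np.cos(p[2]),np.sin(p[2]);x,y,z=np.array(P)/1000.;return [p[0]+c*x-s*y,p[1]+s*x+c*y,z]
f=lambda p:np.concatenate([proj(c,W(p,P))[0]-np.array(q) for c,P,q in obs])
k=least_squares(f,[.565,-.04,0],loss='soft_l1',diff_step=1e-3);p=k.x;print(p.round(4),f(p).reshape(-1,2).round(1).tolist())
# near batten near edge of box (top z=.070), far batten far edge
for u,v in[(378,570),(570,572),(378,408),(572,405)]:
    w=atz('top',n(u,v),.07);d=R.from_euler('z',-p[2]).apply(w-[p[0],p[1],0]);print(w,d.round(4))
T=lambda P:np.round(W(p,P),3)
print('tip',T((20,211,138)),'home near face',T((-60,0,35)))
E
```

```text
[ 0.563 -0.04   0.   ] [[-0.5, -0.5], [-1.3, -0.2], [-1.9, 1.7], [-1.1, 0.3], [2.0, -0.2], [-1.0, 0.1], [-1.0, 0.0], [4.5, -4.2], [1.4, -0.9], [-1.6, -2.3]]
[0.4524 0.0204 0.07  ] [-0.1106  0.0604  0.07  ]
[ 0.4506 -0.1061  0.07  ] [-0.1124 -0.0661  0.07  ]
[0.5611 0.0197 0.07  ] [-0.0019  0.0597  0.07  ]
[ 0.5628 -0.1098  0.07  ] [-0.0002 -0.0698  0.07  ]
tip [0.583 0.171 0.138] home near face [ 0.503 -0.04   0.035]
```

Call:
drive_tool(moves=[[[0.03,-0.03,0,0,0,0.05,0.5],[0.03,-0.03,0,0,0,0.05,0.5],[0.03,-0.03,0,0,0,0.05,0.5],[0.03,-0.03,0,0,0,0.05,0.5],[0.03,-0.03,0,0,0,0.05,0.5],[0.03,-0.03,0,0,0,0.045,0.5]]])

```text
time: 2.0
ee_pos: [0.3292, -0.3892, 0.2229]
eef_rot: [1.0, -0.001, 0.0, 0.0]
ft_force: [0.3, 0.2, 1.0]
width: 0.048
grip_force: 0.0
```

Call:
drive_tool(moves=[[[0.011,-0.043,0,0,0,0,0.5],[0.011,-0.043,0,0,0,0,0.5],[0.011,-0.043,0,0,0,0,0.5],[0.011,-0.043,0,0,0,0,0.5],[0.011,-0.043,0,0,0,0,0.5],[0.011,-0.043,0,0,0,0,0.5],[0.011,-0.043,0,0,0,0,0.5],[0.011,-0.043,0,0,0,0,0.5],[0,0,0,0,0,0,0.5]]])

```text
time: 2.9
ee_pos: [0.4173, -0.041, 0.2231]
eef_rot: [1.0, 0.004, 0.001, -0.0]
ft_force: [-0.2, -0.0, 0.4]
width: 0.0434
grip_force: 0.0
```

```bash
python3 - <<'E'
from h import *
s=r.read_state();w=r.camera('wrist');cv2.imwrite('pics/w1.png',cv2.resize(w[:,:,::-1],(800,600)))
i=r.camera_info('wrist');T=np.array(i['T_tool_cam']);print(T.round(3).tolist(),s['ee_pos'],s['width'])
Rt=R.from_quat(s['eef_rot']).as_matrix()
def wz(px,z):
    o=Rt@T[:3,3]+s['ee_pos'];d=Rt@T[:3,:3]@np.linalg.inv(np.array(i['mtx']))@[px[0],px[1],1.];return (o+d*(z-o[2])/d[2]).round(4)
for n,z in dict(stop_face=.033,cedar_box=.012,lever_pivot=.07,lever_tip=.138,jig=0).items():
  for q in r.place_of('wrist',n)[:1]: print(n,np.round(q['at']),round(q['conf'],2),wz(q['at'],z))
E
```

```text
[[0.001, -0.961, -0.275, 0.076], [1.0, 0.001, 0.0, -0.0], [-0.0, -0.275, 0.961, -0.163], [0.0, 0.0, 0.0, 1.0]] [ 0.41727423 -0.04095268  0.22314821] 0.043440949250132484
cedar_box [262.  83.] 0.66 [ 0.5084 -0.0436  0.012 ]
```

View pics/w1.png

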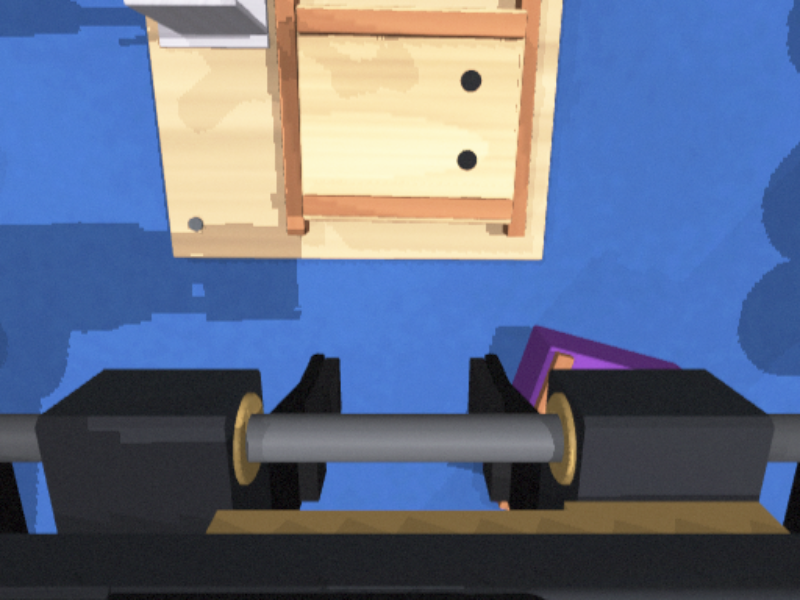

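The wrist view shows the wooden box between its rails, with its near batten at about row 217 (800-wide picture). The board's near corners are at (173,257) and (542,260). I'll use those for the yaw.

```bash
python3 - <<'E'
from h import *
s=r.read_state();i=r.camera_info('wrist');T=np.array(i['T_tool_cam']);Rt=R.from_quat(s['eef_rot']).as_matrix()
def wz(px,z):
    o=Rt@T[:3,3]+s['ee_pos'];d=Rt@T[:3,:3]@np.linalg.inv(np.array(i['mtx']))@[px[0]*.64,px[1]*.64,1.];return o+d*(z-o[2])/d[2]
a,b=wz((173,257),.012),wz((542,260),.012);print(a,b,np.linalg.norm(a-b))
u=(a-b)/np.linalg.norm(a-b);yaw=np.arctan2(-u[0],u[1]);v=np.array([u[1],-u[0],0])
O=b+u*.1+v*.145;print('yaw',yaw,'jig origin',O)
for p in[(302,216),(512,220)]:
    w=wz(p,.07);print('batten',w)
print('home near',O-.06*v,'tip',O+.02*v+.211*u,'upright',O+.02*v+.125*u, 'pivot')
E
```

```text
[0.41855727 0.12056761 0.012     ] [ 0.41623753 -0.14811833  0.012     ] 0.2686959620093345
yaw -0.008633445456837491 jig origin [ 0.56209546 -0.04937389  0.012     ]
batten [0.45490982 0.01381433 0.07      ]
batten [ 0.45247001 -0.11260978  0.07      ]
home near [ 0.50209769 -0.04885589  0.012     ] tip [0.58391635 0.16144557 0.012     ] upright [0.58317388 0.07544878 0.012     ] pivot
```

Call:
drive_tool(moves=[[[0,0.006,0.037,0,0,0.017,0.5],[0,0,0.037,0,0,0,0.5],[0,0,0.037,0,0,0,0.5],[0,0,0.037,0,0,0,0.5],[0,0,0.036,0,0,0,0.5],[0,0,0,0,0,0,0.5],[0.01,0,0,0,0,0,0.5],[0.01,0,0,0,0,0,0.5]]])

```text
time: 4.0
ee_pos: [0.4385, -0.0536, 0.0406]
eef_rot: [1.0, -0.009, 0.002, 0.001]
ft_force: [0.1, -0.3, 0.2]
width: 0.0432
grip_force: 0.0
```

Call:
drive_tool(moves=[[[0.008,0,0,0,0,0,0.5],[0.008,0,0,0,0,0,0.5],[0.008,0,0,0,0,0,0.5],[0.008,0,0,0,0,0,0.5]]])

```text
time: 4.4
ee_pos: [0.4685, -0.0538, 0.0396]
eef_rot: [1.0, -0.008, -0.0, 0.0]
ft_force: [-8.4, 1.9, 6.3]
width: 0.0436
grip_force: 3.9
```

Call:
drive_tool(moves=[[[0.006,0,0,0,0,-0.008,0.5],[0.006,0,0,0,0,0,0.5],[0.004,0,0,0,0,0,0.5]]])

```text
time: 4.7
ee_pos: [0.4847, -0.0539, 0.0394]
eef_rot: [1.0, -0.004, -0.0, 0.0]
ft_force: [-8.0, 0.4, 6.5]
width: 0.0434
grip_force: 4.0
```

Call:
drive_tool(moves=[[[0.003,0,0,0,0,0,0.5],[0.003,0,0,0,0,0,0.5]]])

```text
time: 4.9
ee_pos: [0.4902, -0.0539, 0.0394]
eef_rot: [1.0, -0.004, -0.001, 0.0]
ft_force: [-8.6, -0.7, 6.9]
width: 0.0437
grip_force: 4.0
```

Call:
drive_tool(moves=[[[0.002,0,0,0,0,0,0.5],[0.002,0,0,0,0,0,0.5]]])

```text
time: 5.1
ee_pos: [0.4922, -0.054, 0.0391]
eef_rot: [1.0, -0.004, -0.003, 0.001]
ft_force: [-23.3, 0.5, 19.4]
width: 0.0434
grip_force: 11.6
```

Call:
drive_tool(moves=[[[0.002,0,0,0,0,0,0.5],[0,0,0,0,0,0,0.5]]])

```text
time: 5.3
ee_pos: [0.4922, -0.054, 0.0387]
eef_rot: [1.0, -0.004, -0.005, 0.001]
ft_force: [-26.7, 0.7, 20.4]
width: 0.0436
grip_force: 13.1
```

Call:
drive_tool(moves=[[[-0.01,0,0,0,0,0,0.5],[-0.02,0,0,0,0,0,0.5],[-0.03,0,0,0,0,0,0.5],[0,0,-0.04,0,0,0,0],[0,0,-0.045,0,0,0,0],[0,0,-0.045,0,0,0,0],[0,0,-0.045,0,0,0,0],[0,0,-0.03,0,0,0,0],[0,0,0,0,0,0,0]]])

```text
time: 6.2
ee_pos: [0.4391, -0.0533, 0.249]
eef_rot: [1.0, -0.004, 0.005, 0.001]
ft_force: [0.3, -0.2, -0.8]
width: 0.0046
grip_force: 0.0
```

```bash
python3 - <<'E'
from h import *
w=r.camera('wrist');t=r.camera('top')
a=cv2.resize(w[:240,:,::-1],(800,375));b=cv2.resize(t[150:210,200:320,::-1],(450,225),interpolation=cv2.INTER_CUBIC)
o=np.zeros((600,800,3),np.uint8);o[:375]=a;o[375:,:450]=b;cv2.imwrite('pics/w2.png',o)
s=r.read_state();print(s['time'],s['ee_pos'],s['eef_rot'])
for c in('top','side'):
  if c=='side': r.camera('side')
  for n,z in dict(cedar_box=.012,lever_tip=.138,stop_face=.033).items():
    for q in r.place_of(c,n)[:2]: print(c,n,np.round(q['at'],1),round(q['conf'],2),atz(c,q['at'],z))
E
```

```text
6.3 [ 0.43705802 -0.05332238  0.24470984] [ 9.99990353e-01 -4.08919583e-03  1.50287811e-03  5.59243159e-04]
top cedar_box [278.1 182.5] 0.91 [ 0.568  -0.0484  0.012 ]
top cedar_box [312.1 252.6] 0.73 [ 0.2937 -0.1753  0.012 ]
top lever_tip [219.8 172.1] 0.71 [0.5825 0.1718 0.138 ]
top lever_tip [361.2 147.2] 0.33 [ 0.6762 -0.3513  0.138 ]
top stop_face [280.1 167. ] 0.83 [ 0.6259 -0.0558  0.033 ]
top stop_face [277.3 183.8] 0.36 [ 0.5587 -0.0439  0.033 ]
side cedar_box [322.7 181.3] 0.94 [ 0.2873 -0.1853  0.012 ]
side cedar_box [190.7 218.1] 0.88 [0.7789 0.0721 0.012 ]
side lever_tip [236.6 221.6] 0.49 [0.5879 0.1843 0.138 ]
side stop_face [207.6 296.5] 0.3 [0.6519 0.4163 0.033 ]
```

View pics/w2.png

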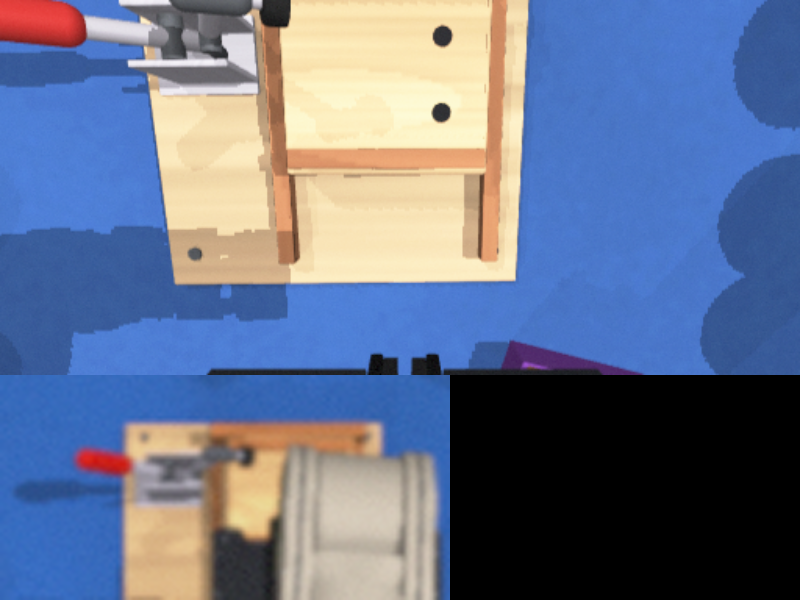

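The box is home: its near edge is square across the track, the forces rose sharply at the predicted position, and the lever is still open. Next I go to the +y side of the lever with shut fingers.

Call:
drive_tool(moves=[[[0.018,-0.037,0,0,0,0,0],[0.018,-0.037,0,0,0,0,0],[0.018,-0.037,0,0,0,0,0],[0.018,-0.037,0,0,0,0,0],[0.018,-0.037,0,0,0,0,0],[0.018,-0.037,0,0,0,0,0],[0.018,-0.037,0,0,0,0,0],[0.02,-0.037,0,0,0,0,0],[0,0,0,0,0,0,0]]])

```text
time: 7.55
ee_pos: [0.584, 0.2473, 0.2414]
eef_rot: [1.0, -0.001, -0.002, -0.002]
ft_force: [-1.3, 1.1, -1.2]
width: 0.0003
grip_force: 0.0
```

Call:
drive_tool(moves=[[[0,0,0,0,0,0.145,0],[0,0,0,0,0,0.145,0],[0,0,0,0,0,0.145,0],[0,0,0,0,0,0.145,0],[0,0,0,0,0,0.145,0],[0,0,0,0,0,0.145,0],[0,0,0,0,0,0.145,0],[0,0,0,0,0,0.145,0],[0,0,0,0,0,0.145,0],[0,0,0,0,0,0.145,0]]])

```text
time: 8.55
ee_pos: [0.5763, 0.2332, 0.2006]
eef_rot: [0.918, -0.395, -0.032, 0.034]
ft_force: [0.1, -0.9, -2.7]
width: 0.0006
grip_force: 0.0
```

```bash
python3 - <<'E'
from h import *
w=r.camera('wrist');cv2.imwrite('pics/w3.png',cv2.resize(w[:,:,::-1],(800,600)))
s=r.read_state();print(s['time'],s['ee_pos'],s['eef_rot'],np.round(s['joint_positions'],2))
i=r.camera_info('wrist');T=np.array(i['T_tool_cam']);Rt=R.from_quat(s['eef_rot']).as_matrix()
def wz(px,z):
    o=Rt@T[:3,3]+s['ee_pos'];d=Rt@T[:3,:3]@np.linalg.inv(np.array(i['mtx']))@[px[0],px[1],1.];return (o+d*(z-o[2])/d[2]).round(4)
for n,z in dict(cedar_box=.012,lever_pivot=.07,lever_tip=.138).items():
  for q in r.place_of('wrist',n)[:2]: print(n,np.round(q['at']),round(q['conf'],2),wz(q['at'],z))
E
```

```text
8.6 [0.57679605 0.23211369 0.20066598] [ 0.91624318 -0.39788967 -0.03106956  0.03488466] [-1.02  0.51  0.81  1.44 -0.35  1.44 -2.59]
lever_pivot [361.  40.] 0.57 [0.5867 0.0807 0.07  ]
lever_tip [311. 132.] 0.61 [0.5821 0.167  0.138 ]
```

View pics/w3.png

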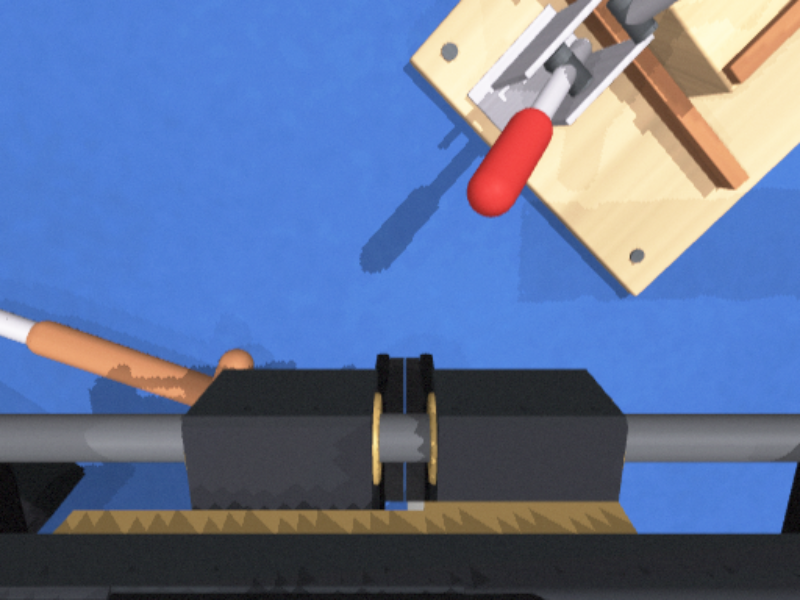

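The wrist view shows the red grip with its tip at (490,200), still open. Joint 7 is at its limit in this direction, so I turn the other way.

Call:
drive_tool(moves=[[[0,0,0,0,0,-0.148,0],[0,0,0,0,0,-0.148,0],[0,0,0,0,0,-0.148,0],[0,0,0,0,0,-0.148,0],[0,0,0,0,0,-0.148,0],[0,0,0,0,0,-0.148,0],[0,0,0,0,0,-0.148,0],[0,0,0,0,0,-0.148,0],[0,0,0,0,0,-0.148,0],[0,0,0,0,0,0,0]]])

```text
time: 9.75
ee_pos: [0.5766, 0.2338, 0.2012]
eef_rot: [0.964, 0.26, -0.046, 0.006]
ft_force: [0.1, -0.3, -0.3]
width: 0.0005
grip_force: 0.0
```

```bash
cat > need.py <<'E'
from h import *
s=r.read_state();Rc=R.from_quat(s['eef_rot']);Rt=R.from_euler('z',np.pi/2-.009)*R.from_euler('x',np.pi)
print(s['time'],s['ee_pos'],(Rc.inv()*Rt).as_rotvec().round(3),np.round(s['joint_positions'],2))
E
python3 need.py
```

```text
9.75 [0.57661687 0.23380291 0.20123094] [-0.059  0.077 -1.034] [-0.83  0.44  0.52  1.43 -0.21  1.42 -1.35]
```

Call:
drive_tool(moves=[[[0,0,0,-0.008,0.01,-0.13,0],[0,0,0,-0.008,0.01,-0.13,0],[0,0,0,-0.007,0.01,-0.13,0],[0,0,0,-0.007,0.01,-0.13,0],[0,0,0,-0.007,0.01,-0.13,0],[0,0,0,-0.007,0.009,-0.13,0],[0,0,0,-0.007,0.009,-0.13,0],[0,0,0,-0.007,0.009,-0.124,0],[0,0,0,0,0,0,0]]])

```text
time: 10.65
ee_pos: [0.5766, 0.2335, 0.2013]
eef_rot: [0.712, 0.702, -0.0, 0.001]
ft_force: [-1.3, 0.0, 0.7]
width: 0.0005
grip_force: 0.0
```

```bash
python3 need.py
```

```text
10.65 [0.57656985 0.23352136 0.20132654] [ 0.001  0.002 -0.006] [-0.74  0.34  0.35  1.52 -0.12  1.3  -0.38]
```

Call:
drive_tool(moves=[[[0,0.007,0.03,0,0,0,0],[0,0,0.03,0,0,0,0],[0,0,0.03,0,0,0,0],[0,0,0,0,0,0,0],[-0.02,0,0,0,0,0,0],[-0.01,0,0,0,0,0,0],[-0.01,0,0,0,0,0,0],[-0.005,0,0,0,0,0,0],[-0.005,0,0,0,0,0,0]]])

```text
time: 11.55
ee_pos: [0.5831, 0.1829, 0.1115]
eef_rot: [0.712, 0.702, -0.001, 0.001]
ft_force: [0.3, 0.2, -0.7]
width: 0.0007
grip_force: 0.0
```

Call:
drive_tool(moves=[[[-0.006,0,-0.001,0,0,0,0],[-0.006,0,-0.002,0,0,0,0],[-0.006,0,-0.002,0,0,0,0],[-0.006,0,-0.003,0,0,0,0]]])

```text
time: 11.95
ee_pos: [0.5838, 0.1691, 0.1224]
eef_rot: [0.709, 0.705, 0.005, -0.001]
ft_force: [-1.1, 20.9, 12.8]
width: 0.0006
grip_force: 10.3
```

Call:
drive_tool(moves=[[[-0.004,0,-0.006,0,0,0,0],[-0.006,0,-0.006,0,0,0,0],[-0.006,0,-0.005,0,0,0,0]]])

```text
time: 12.25
ee_pos: [0.5825, 0.1439, 0.1365]
eef_rot: [0.712, 0.703, -0.001, 0.001]
ft_force: [2.5, 1.7, -1.1]
width: 0.0005
grip_force: 1.3
```

Call:
drive_tool(moves=[[[-0.006,0,-0.002,0,0,0,0],[-0.006,0,-0.002,0,0,0,0],[-0.006,0,-0.001,0,0,0,0],[-0.006,0,0,0,0,0,0]]])

```text
time: 12.65
ee_pos: [0.5817, 0.1181, 0.1406]
eef_rot: [0.712, 0.702, -0.002, 0.001]
ft_force: [-0.3, 0.6, 0.4]
width: 0.0007
grip_force: 0.0
```

Call:
drive_tool(moves=[[[-0.006,0,0,0,0,0,0],[-0.006,0,0,0,0,0,0],[-0.004,0,0,0,0,0,0]]])

```text
time: 12.95
ee_pos: [0.5817, 0.1025, 0.1408]
eef_rot: [0.712, 0.702, -0.001, 0.001]
ft_force: [0.1, -0.4, -0.4]
width: 0.0003
grip_force: 0.0
```

```bash
python3 - <<'E'
from h import *
b=r.camera('side');t=r.camera('top')
o=np.hstack([cv2.resize(b[160:250,200:320,::-1],(400,300),interpolation=3),cv2.resize(t[140:230,190:310,::-1],(400,300),interpolation=3)]);cv2.imwrite('pics/s4.png',o)
E
```

```text
(no output)
```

View pics/s4.png

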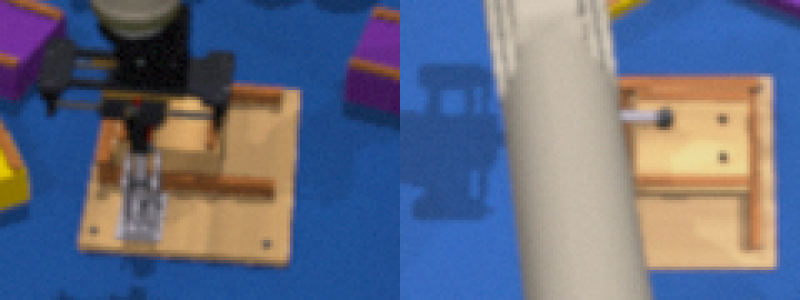

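The lever has snapped over: in the top view the foot is down on the box at (665,118). I retreat to +y and check.

Call:
drive_tool(moves=[[[0.03,0,0,0,0,0,0],[0.04,0,0,0,0,0,0],[0.04,0,-0.02,0,0,0,0],[0.04,0,-0.04,0,0,0,0],[0.04,0,-0.04,0,0,0,0],[0.03,0,0,0,0,0,0],[0,0,0,0,0,0,0]]])

```text
time: 13.75
ee_pos: [0.5831, 0.3206, 0.2313]
eef_rot: [0.709, 0.705, -0.0, -0.0]
ft_force: [-0.5, -0.1, -1.0]
width: 0.0005
grip_force: 0.0
```

```bash
python3 - <<'E'
from h import *
b=r.camera('side');t=r.camera('top')
o=np.hstack([cv2.resize(b[160:250,200:320,::-1],(400,300),interpolation=3),cv2.resize(t[140:230,190:310,::-1],(400,300),interpolation=3)]);cv2.imwrite('pics/s5.png',o)
s=r.read_state();print(s['time'],s['ee_pos'])
for c in('top','side'):
  for n,z in dict(lever_tip=.175,lever_pivot=.07,cedar_box=.012).items():
    for q in r.place_of(c,n)[:2]: print(c,n,np.round(q['at'],1),round(q['conf'],2),atz(c,q['at'],z))
print('shut tip px',proj('top',[.583,.049,.175]),proj('side',[.583,.049,.175]),'upright',proj('side',[.583,.081,.18]))
E
```

```text
13.85 [0.5841939  0.31500864 0.23034952]
top lever_pivot [242.5 175.6] 0.9 [0.5838 0.0908 0.07  ]
top lever_pivot [280.5 182.7] 0.71 [ 0.5558 -0.0539  0.07  ]
top cedar_box [255.7 127.5] 0.92 [0.7949 0.0393 0.012 ]
top cedar_box [308.4 129.4] 0.92 [ 0.7869 -0.1742  0.012 ]
side lever_tip [304.5 145.3] 0.74 [ 0.3745 -0.2042  0.175 ]
side lever_pivot [239.4 212.8] 0.78 [0.5932 0.0796 0.07  ]
side cedar_box [198.6 176.8] 0.83 [ 0.7933 -0.1575  0.012 ]
side cedar_box [321.  181.3] 0.74 [ 0.2942 -0.1845  0.012 ]
shut tip px [[253.5 169.7]] [[242.8 186.1]] upright [[241.7 191.4]]
```

View pics/s5.png

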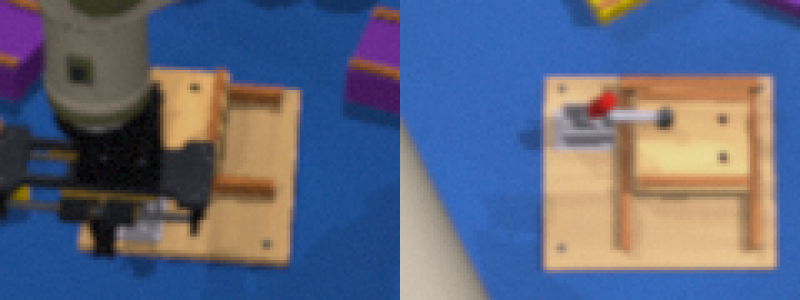

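The red tip is at native (253,170), which matches the predicted shut tip (253.5,169.7), and the foot is on the box. One enlarged check that the box is still flush with the stop.

```bash
python3 - <<'E'
from h import *
t=r.camera('top');x0,y0=230,155
o=cv2.resize(t[y0:y0+60,x0:x0+80,::-1],(800,600),interpolation=3)
for X,z,c in((.060,.054,(255,0,0)),(-.06,.07,(0,255,0)),(.042,.07,(0,0,255))):
    for Y in(-.06,.02): 
        p=(proj('top',[.562+X,-.047+Y,z])[0]-[x0,y0]+.5)*10;cv2.circle(o,(int(p[0]),int(p[1])),5,c,2)
cv2.imwrite('pics/t6.png',o)
E
```

```text
(no output)
```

View pics/t6.png

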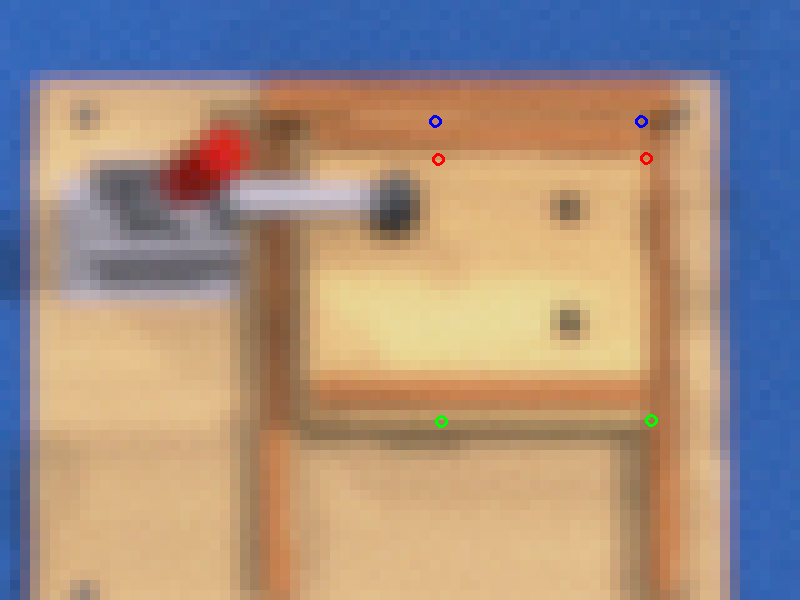

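The far batten meets the stop bar with no gap (rows 75–150 are one orange strip), the foot is down at (395,205), and the lever is shut. I'm handing in.

```bash
python3 -c "
from bench import r
print(r.close_job())"
```

```text
the job is handed in; nothing more can be done
None
```

The cedar box is home against the end stop, the clamp lever was then snapped fully shut with its foot on the box, and the hand finished clear; I handed the job in at about 14 s of the 45 s allowed.

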